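# Index the hot-water tap over to the teapot

### The job

The hot-water tap on the counter is still locked over the lidded paper cup. Hook a fingertip under the red pull ring, lift the spring index pin out of its hole, swing the tap round one hole so that its spout stands over the open green teapot, and let the ring down so that the pin drops fully home in that hole; finish clear of everything. Work with a light fingertip only: pinch nothing, not even the ring, never wrench the tap, and leave the teapot, cups, jars and everything else standing where they are.

Things in the scene. Friction and masses are not known exactly. Their poses are not given: they have to be found in the camera images.
- font: stainless hot-water font fixed to the counter: post (48 mm diameter), drip tray beyond it (220 x 420 mm, 22 mm high) and on the post a fixed round index plate, 210 mm diameter, 14 mm thick, top 170 mm above the counter, with five holes on an 85 mm radius on the side away from the tray. Origin on the counter under the post's axis; +x from the post along the middle of the tray, +y to its left, z up
- tap (a joint): swing of the tap about the post, rad: 0 = spout over the middle of the tray (start, locked); positive anticlockwise seen from above (spout to the font's +y, and so ring to its -y). Holes at -1.257, -0.628, 0, 0.628, 1.257, with about 0.01 play either way; stops at -1.33 and 1.33. Once unlocked it turns with 0.12 N m of friction and stays where it is left
- index_pin (a joint): height of the index pin, m: 0 fully home in a hole, 0.010 riding on the plate between holes, 0.016 upper stop. A spring presses it down with 6 N at home, 10 N at the stop. The 8 mm round-nosed pin goes 10 mm into the hole and drops in by itself when it comes over one
- ring_centre (a point): centre of the red pull ring, upright and rigid on top of the pin, on the tap's tail: 50 mm inside, 6 mm wire, so the underside of its top wire is 25 mm above this point. The point's +x goes level through the ring towards the post, y lies in the ring's plane, z up; it rises with the pin and turns with the tap about the post, 85 mm from its axis. 240 mm above the counter with the pin home
- pivot (a point): point on the post's axis, about which the tap swings, at the top of the index plate (170 mm above the counter)
- spout_tip (a point): centre of the mouth of the tap's downward spout, 180 mm from the post's axis, 156 mm above the counter
- teapot_mouth (a point): centre of the open mouth of the green teapot that is to be filled (106 mm body diameter, 88 mm high, mouth 66 mm inside, stands loose on the tray one hole to the left or to the right of the middle); this point lies 88 mm above its underside
- mug: blue mug, 80 mm diameter, 95 mm high, loose on the tray on the other side; origin at the centre of its underside. Leave it
- lidded_cup: white paper cup with lid, 85 mm diameter, 115 mm high, loose in the middle of the tray; origin at the centre of its underside. Leave it
- coffee_jar: brown coffee jar with gold lid, 92 mm diameter, 125 mm high, loose on the counter to the left of the post; origin at the centre of its underside. Leave it
- creamer_jar: white creamer jar with gold lid, 92 mm diameter, 125 mm high, loose on the counter to the right of the post; origin at the centre of its underside. Leave it
- cup_stack: stack of white paper cups, 80 mm diameter, 178 mm high, loose on the counter on the right; origin at the centre of its underside. Leave it
- sugar_bowl: white bowl, 90 mm diameter, 55 mm high, loose on the counter on the left; origin at the centre of its underside. Leave it
- teaspoon: steel spoon, 150 mm long, lying loose on the counter on the right. Leave it
- barrel_top (a point): top centre of the plunger barrel (25 mm diameter, 18 mm tall) under the ring, 37 mm below the ring's centre with the pin home. It stands on the tap's flat tail, 32 mm wide, which reaches 108 mm out from the post's axis, top 185 mm above the counter
- hub_top (a point): top centre of the tap's hub on the post's axis: 60 mm diameter, top 214 mm above the counter. From it the 17 mm spout tube runs level (217 mm high at most) over the tray
Mind the look-alikes: they are no part of the job. What is shaped like the part that bears teapot_mouth but orange is not meant.

How it is judged:
On the way, in this order (a step that is already met when the one before it is completed fails the run):
1. the index pin is lifted clear of its hole while the tap still stands over the lidded cup (value of joint index_pin above 0.0105 m and value of joint tap between -0.06 and 0.06 rad), for 0.1 s.
2. the tap is over the teapot and its pin is home in that hole (value of joint index_pin below 0.002 m and horizontal distance between spout_tip and teapot_mouth below 0.015 m), for 0.2 s.
At the end, for the whole second after the job is handed in: The spout stands still over the teapot's mouth (centres within 15 mm, seen from above) with the index pin fully home (within 2 mm) in that hole, and the teapot stands where it stood (within 10 mm) (all of step 2 and velocity of joint tap between -0.03 and 0.03 rad/s and distance of teapot_mouth from where it was at the start of the episode below 0.01 m); the robot touches nothing.
It fails at once if the tap, its pin or the font is wrenched, knocked or pinched with more than 38 N (contact force between any of the fingers, the arm and font above 38 N).
It fails at once if the teapot, the mug or the lidded cup is shifted by more than 10 mm, lifted or tipped (distance of any of teapot_mouth, mug, lidded_cup from where it was at the start of the episode above 0.01 m).
It fails at once if a jar, the cup stack, the sugar bowl or the spoon is shifted by more than 15 mm, lifted or tipped (distance of any of coffee_jar, creamer_jar, cup_stack, sugar_bowl, teaspoon from where it was at the start of the episode above 0.015 m or angle between any of coffee_jar, creamer_jar, cup_stack's own z axis and vertical above 0.3 rad).
It also fails if it takes over 42 s, if anything falls off the work surface, if the arm or the gripper's body presses on something with over 40 N, if the wrist force passes 120 N, or if a joint passes its speed limit or range.

### The arm

A 6-joint arm with a two-finger parallel gripper is mounted at the origin on the work surface. World frame = base frame: x ahead of the robot, y to its left, z up, the work surface at z = 0. Lengths are in m, angles in rad, forces in N, time in s.
With the tool pointing down it reaches from about 0.35 to 0.85 m from the base axis. Payload 8.1 kg.
Tool frame: the origin (TCP) lies at the centre of the arm's flange, where the gripper is bolted on; the fingertips stand 186 mm ahead of it and the grasp point (between the pads) lies 167 mm ahead of it; z points along the fingers, y is the line along which they close (so a half turn about z gives the same grasp; the last joint's range is limited). The gripper opens to 93 mm and grips with 3 to 60 N. Pads are 15 mm wide; open, the fingers measure 128 mm over their backs; the gripper's body (75 mm by 188 mm) begins 65 mm behind the grasp point.
Start: joints at [1.237, 0.13, 1.488, -0, 1.523, -0.085], TCP at [0.148, 0.582, 0.405] pointing down, gripper open.
Joint ranges: [-2.96, 2.96], [-0.89, 2.26], [0.02, 2.5], [-1.34, 4.48], [0, 2.73], [-2.66, 2.66]. Speed limits (rad/s): [2.39, 2.39, 2.79, 3.14, 3.14, 3.14].

### API

Orientations are given as a rotation vector (axis times angle).
In Python, from plant import read_state, read_camera, camera_params, robot gives the robot as it stands.
- The arm moves only by the tool carry_out, never from a script. Its argument "targets" is a list of rows, each an object of numbers: "hand": the opening in per cent of the stroke, from 0 (shut) to 100 (fully open); "x", "y", "z": the shift along the tool's x, y, z in m; "ax", "ay", "az": the turn, a rotation vector about the tool's x, y, z in rad. In form: [{"hand": .., "x": .., "y": .., "z": .., "ax": .., "ay": .., "az": ..}, ...]. A call has 1 to 8 rows; each row is the pose to reach, as a shift and turn from the pose commanded when the call began, along the tool's axes at that moment; what a row does not reach only later rows make up. A row lasts 1/8 s, in which the tool goes at most 62.5 mm and 10.7 degrees, less where a joint would pass 70% of its speed; a pose out of reach is approached as far as the arm can. A call with a gripper value outside its range is refused whole. The fingers move at their own pace and stop on an object; "newtons" is the grip in N (left out, the last holds). Time passes only in rows, so rows that repeat a pose let the fingers close. It gives the time, the measured TCP pose, the force, the opening and the grip force at its end, in the units of the state.
- read_state(): the state, without advancing time (a new reading comes with each control period).
- read_camera(name): name is "scene" or "top" or "wrist"; returns (picture, depth): 384x512x3 uint8, blue, green, red; 384x512 float32, m along the optical axis (not along the pixel's ray), 0 where there is no reading.
- camera_params(name): a dict with "fx", "fy", "cx", "cy" (pixels), "position" and "rotation" of the camera in the world. Camera axes: x right, y up, looking along -z (the intrinsics and any distortion apply to the point x, -y, -z); pixel columns grow to the right and rows downward; lengths in m; the calibration is good to about 2 mm. A picture is of the moment at which its call begins: read the wrist's pose just before it. camera_params takes no time and is no camera call; for the wrist camera it gives the pose at the moment of the call.
- robot.close_job(): hands the job in; it is judged then, once.
The state is a dict: "t": time; "q": joint angles; "dq": joint speeds; "joint_torque": joint torques, N m; "tool_pos": TCP position; "orientation": TCP orientation; "force": force on the tool from outside, world axes, zero at the start; "wrist_torque": the same for the moment, N m; "opening": finger opening in m; "gripper_force": force on a finger pad.
Only numpy, scipy, OpenCV 4.12 (cv2) and the standard library are available. Lean on these libraries where they do the work, as an engineer would, in place of code of your own. Each camera call takes 0.05 s, during which the arm holds its last target. There are 200 camera calls.

## Working session

There is one attempt and no reset: what is moved stays moved. The work goes in short steps, Python scripts to look and compute and a tool call to move; the robot and the scene stay as the last step left them, time stands still between calls to the robot, and variables do not carry over. Pictures are saved under pics/ and viewed, at most 10 in all, crops included, and the job is handed in when it is done.

Besides the shell and the picture viewer there is one more tool, called after "Call:" as name(argument=value, ...), one argument or row to a line, values as JSON. carry_out: Moves the arm, as the interface text tells. Its arguments: {"type":"object","properties":{"targets":{"type":"array","items":{"type":"object","properties":{"hand":{"type":"number"},"x":{"type":"number"},"y":{"type":"number"},"z":{"type":"number"},"ax":{"type":"number"},"ay":{"type":"number"},"az":{"type":"number"}}}},"newtons":{"type":"number"}},"required":["targets"]}

```bash
ls; mkdir -p pics
cat > h.py <<'E'
import numpy as np, cv2
from plant import read_state, read_camera, camera_params, robot
def cloud(n):
    p=camera_params(n); im,d=read_camera(n)
    v,u=np.mgrid[:384,:512]
    pts=np.stack([(u-p["cx"])/p["fx"]*d,-(v-p["cy"])/p["fy"]*d,-d],-1)
    W=pts@np.array(p["rotation"]).T+np.array(p["position"]); W[d==0]=np.nan
    return im,W
E
python3 - <<'E'
from h import *
for n in ("scene","top"):
    im,W=cloud(n); cv2.imwrite(f"pics/{n}0.png",im); np.save(f"{n}0.npy",W); print(camera_params(n))
print(read_state())
a=cv2.imread("pics/scene0.png");b=cv2.imread("pics/top0.png")
E
```

```text
picsTraceback (most recent call last):
  File "<stdin>", line 3, in <module>
  File "h.py", line 7, in cloud
    W=pts@np.array(p["rotation"]).T+np.array(p["position"]); W[d==0]=np.nan
      ~~~~~~~~~~~~~~~~~~~~~~~~~~~~~^~~~~~~~~~~~~~~~~~~~~~~~
ValueError: operands could not be broadcast together with shapes (384,512) (3,)
```

```bash
sed -i 's/np.array(p\["rotation"\]).T/Rotation.from_rotvec(p["rotation"]).as_matrix().T/; 1a from scipy.spatial.transform import Rotation' h.py
python3 - <<'E'
from h import *
for n in ("scene","top"):
    print(camera_params(n))
    im,W=cloud(n); cv2.imwrite(f"pics/{n}0.png",im); np.save(f"{n}0.npy",W)
print(read_state())
E
```

```text
{'fx': 451.2668790830923, 'fy': 451.2668790830923, 'cx': 253.87837835416047, 'cy': 195.08974077110776, 'position': array([1.46953753, 0.60527388, 1.28852344]), 'rotation': array([0.45477357, 0.82880181, 2.01945714])}
{'fx': 378.5647520215111, 'fy': 378.5647520215111, 'cx': 261.6058336536746, 'cy': 193.21008390722486, 'position': array([0.39375122, 0.00710114, 1.45192689]), 'rotation': array([ 0.06739931, -0.08375681, -1.56462601])}
{'t': 0.15, 'q': array([ 1.23661935e+00,  1.31005270e-01,  1.48901822e+00,  2.42778155e-05,
        1.52299629e+00, -8.54181056e-02]), 'dq': array([-0.00061238, -0.00251366, -0.00300017,  0.00018687,  0.00143952,
        0.00179645]), 'joint_torque': array([ 4.93333882e-04, -5.60474360e+01, -4.92334092e+01,  7.68544874e-02,
        3.05494526e-02, -5.45700232e-05]), 'tool_pos': array([0.14764937, 0.58137473, 0.40392372]), 'orientation': array([-3.89704727e-01, -3.11700393e+00,  2.18441567e-03]), 'force': array([-0.30392271,  0.08802186,  0.5334712 ]), 'wrist_torque': array([ 0.02559297, -0.01494993,  0.00878035]), 'gripper_force': 0.0, 'opening': 0.09290913570159925}
```

View pics/scene0.png

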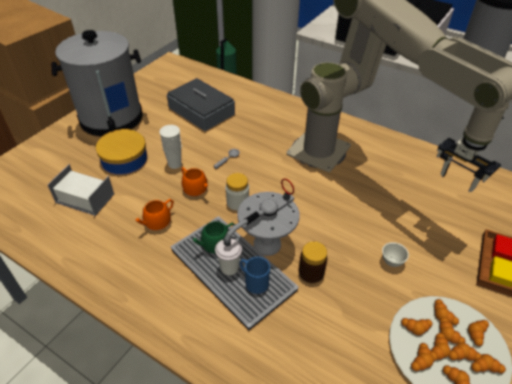

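View pics/top0.png

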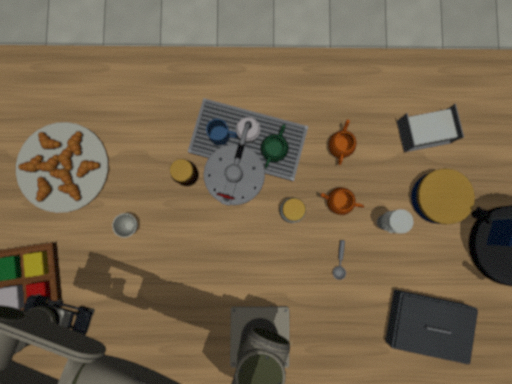

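The scene picture shows the font with its red ring at (288,186) on the robot's side, and the green teapot at (213,236). In the top picture the ring is at (227,197), the hub at (235,172), the teapot at (274,148), the white cup at (248,128) and the mug at (218,130). Look-alikes for the teapot are the orange pots at top (342,143) and (341,201). For the ring there is only the red toy block at (37,290). I choose the green pot on the tray and the red ring on the tail.

Run:
```python
from h import *
for n,box in (("scene",(170,300,170,320)),("top",(90,220,180,320))):
    im=cv2.imread(f"pics/{n}0.png");W=np.load(f"{n}0.npy")
    m=np.zeros(im.shape[:2],bool);m[box[0]:box[1],box[2]:box[3]]=1
    hsv=cv2.cvtColor(im,cv2.COLOR_BGR2HSV);h,s,v=[hsv[...,i].astype(int) for i in range(3)]
    ok=m&~np.isnan(W[...,0])
    red=ok&((h<6)|(h>174))&(s>120)&(W[...,2]>.2)
    gr=ok&(h>55)&(h<90)&(s>80)&(W[...,2]>.02)
    print(n,"red",red.sum(),W[red].min(0),W[red].max(0),W[red].mean(0))
    print(" green",gr.sum(),W[gr].mean(0), np.percentile(W[gr],[2,98],axis=0))
    pl=ok&(abs(W[...,2]-.170)<.006)&(s<60)
    P=W[pl][:,:2]; (c,r)=cv2.minEnclosingCircle(P.astype(np.float32)); print(" plate",pl.sum(),c,r)
    hub=ok&(abs(W[...,2]-.214)<.006)
    print(" hub",hub.sum(),W[hub].mean(0)); 
    sp=ok&(abs(W[...,2]-.214)<.008)
    tr=ok&(abs(W[...,2]-.022)<.006); rect=cv2.minAreaRect(W[tr][:,:2].astype(np.float32)); print(" tray",rect)
    for nm,hh,lo,hi in (("h125",.125,.119,.131),):
        k=ok&(W[...,2]>lo)&(W[...,2]<hi); nl,lab,st,ce=cv2.connectedComponentsWithStats(k.astype(np.uint8))
        for i in range(1,nl):
            if st[i,4]>25: print(nm,ce[i],W[lab==i].mean(0))
    y0,y1,x0,x1=box
    cv2.imwrite(f"pics/c_{n}.png",cv2.resize(im[y0:y1,x0:x1],None,fx=4,fy=4,interpolation=cv2.INTER_CUBIC))
```

```text
scene red 7 [0.50143884 0.11069017 0.21372389] [0.50824298 0.12402633 0.21992904] [0.50522193 0.11724479 0.21510566]
 green 558 [ 0.70573977 -0.05991484  0.07757486] [[ 0.65116652 -0.09956221  0.02964944]
 [ 0.76657985 -0.01487284  0.11096216]]
 plate 1684 (0.629531979560852, 0.0807865783572197) 0.14688798785209656
 hub 310 [0.62283811 0.08147287 0.21260654]
 tray ((0.67262202501297, -0.04855796694755554), (0.688940703868866, 0.31025049090385437), 74.74169158935547)
h125 [236.25882353 180.49019608] [ 0.47114484 -0.11750422  0.12445385]
h125 [311.43       251.37666667] [0.61225641 0.27523785 0.12441176]
h125 [227.93939394 255.41414141] [0.77513031 0.06008665 0.12712864]
top red 31 [0.49302159 0.08850207 0.21058063] [0.5069965  0.12892156 0.27400967] [0.4995027  0.10795392 0.25695708]
 green 601 [ 0.7001458  -0.05327324  0.06830417] [[ 0.64216827 -0.09438883  0.02224693]
 [ 0.76089552 -0.00769968  0.11235263]]
 plate 2200 (0.6232989430427551, 0.07604916393756866) 0.14540080726146698
 hub 363 [0.61845473 0.0800251  0.21255335]
 tray ((0.6796228885650635, 0.064125195145607), (0.4227941036224365, 0.350314736366272), 75.00245666503906)
h125 [253.22222222 136.63888889] [0.72438104 0.02433716 0.12685886]
h125 [184.80092593 169.87037037] [0.60361471 0.2656424  0.12384015]
h125 [293.48691099 208.90837696] [ 0.46725595 -0.11868514  0.12445372]
```

View pics/c_scene.png

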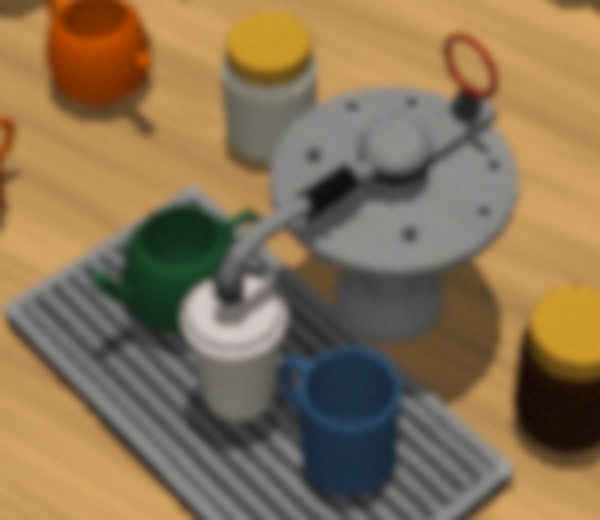

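View pics/c_top.png

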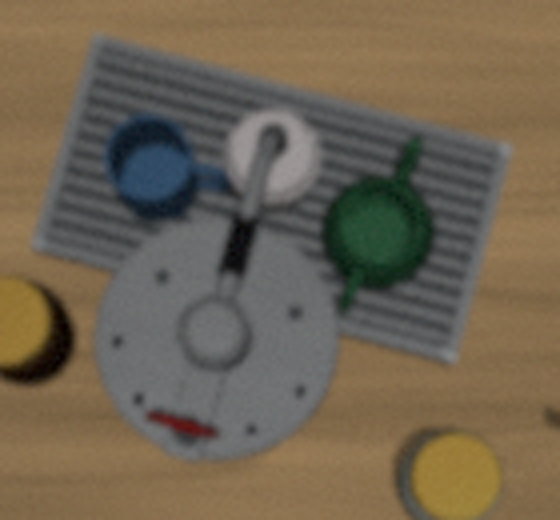

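The crops confirm it: in the scene crop the red ring at about (470,65) stands upright above the black barrel, with the green pot at (175,255). The top crop has the ring at (183,424), the hub at (215,330), the plate centre at (218,334) and the green mouth at about (378,232). The spout is over the white cup.

```bash
cat >> h.py <<'E'
def ray(p,u,v,z):
    d=Rotation.from_rotvec(p["rotation"]).apply([(u-p["cx"])/p["fx"],-(v-p["cy"])/p["fy"],-1]); o=np.array(p["position"])
    return (o+d*(z-o[2])/d[2]).round(4)
def proj(p,X):
    c=Rotation.from_rotvec(p["rotation"]).inv().apply(np.array(X)-p["position"]); return np.array([p["cx"]-p["fx"]*c[...,0]/c[...,2],p["cy"]+p["fy"]*c[...,1]/c[...,2]]).T
E
python3 - <<'E'
from h import *
from scipy.optimize import least_squares
T=camera_params("top");S=camera_params("scene")
t=lambda x,y:(180+x/4-.4,90+y/4-.4); s=lambda x,y:(170+x/4-.4,170+y/4-.4)
print("ring top",ray(T,*t(183,424),.268),"scene ctr",ray(S,*s(470,65),.240))
print("plate",ray(T,*t(218.5,334),.170),ray(S,*s(395,178),.170))
print("hub",ray(T,*t(215,330),.214),ray(S,*s(397,140),.210))
print("pot",ray(T,*t(378,225),.11))
print("tray corners",[ray(T,*t(*c),.022) for c in((98,38),(508,150),(452,358),(38,246))])
W=np.load("top0.npy"); 
# fit red mask model
for n,p in(("top",T),("scene",S)):
    im=cv2.imread(f"pics/{n}0.png").astype(int); b,g,r=[im[...,i] for i in range(3)]
    m=(r-g>35)&(r-b>35)&(abs(g-b)<45); box=(185,205,215,240) if n=="top" else (174,200,275,300)
    k=np.zeros_like(m);k[box[0]:box[1],box[2]:box[3]]=1;m&=k
    v,u=np.nonzero(m);print(n,m.sum(),u.min(),u.max(),v.min(),v.max(),u.mean(),v.mean())
# holes + plate edge
from numpy import cos,sin
holesT=np.array([t(162,277),t(295,313),t(117,342),t(139,399),t(251,430),t(300,392)])
print([ray(T,*h,.170) for h in holesT])
E
```

```text
ring top [0.5    0.1087 0.268 ] scene ctr [0.4986 0.1111 0.24  ]
plate [0.5862 0.0879 0.17  ] [0.5862 0.0938 0.17  ]
hub [0.5829 0.088  0.214 ] [0.5809 0.0912 0.21  ]
pot [ 0.6952 -0.0509  0.11  ]
tray corners [array([0.8977, 0.2173, 0.022 ]), array([ 0.7896, -0.1803,  0.022 ]), array([ 0.5866, -0.1254,  0.022 ]), array([0.6924, 0.2708, 0.022 ])]
top 36 218 232 194 198 225.47222222222223 195.97222222222223
scene 94 281 294 178 194 287.1595744680851 186.63829787234042
[array([0.6352, 0.1368, 0.17  ]), array([0.6047, 0.0226, 0.17  ]), array([0.5788, 0.1743, 0.17  ]), array([0.5299, 0.1548, 0.17  ]), array([0.504 , 0.0594, 0.17  ]), array([0.5367, 0.0179, 0.17  ])]
```

```bash
cat >> h.py <<'E'
th,yw=np.radians(35),np.radians(-33)
D=np.array([np.cos(th)*np.cos(yw),np.cos(th)*np.sin(yw),-np.sin(th)]); Y=np.array([-np.sin(yw),np.cos(yw),0]); X=np.cross(Y,D)
RT=Rotation.from_matrix(np.stack([X,Y,D],1))
def tcp(C,ins): return np.array(C)+(ins-.186)*D+.055*Y      # finger at -y, tip `ins` past point C
def rel(P,R=RT,s=None):
    s=s or read_state(); r0=Rotation.from_rotvec(s["orientation"])
    return r0.inv().apply(P-s["tool_pos"]).round(4),(r0.inv()*R).as_rotvec().round(4)
E
python3 - <<'E'
from h import *
P=tcp([.5005,.111,.242],-.05); print(P,rel(P))
E
```

```text
[0.36832345 0.26241644 0.37736404] (array([-0.2924, -0.2548,  0.0269]), array([ 0.1557, -0.951 ,  0.3023]))
```

Call:
carry_out(
  targets=[
    {"x": -0.04,"y": -0.035,"z": 0.0,"ax": 0.0,"ay": 0,"az": 0},
    {"x": -0.073,"y": -0.064,"z": 0.0,"ax": 0.019,"ay": -0.119,"az": 0.038},
    {"x": -0.11,"y": -0.096,"z": 0.0,"ax": 0.039,"ay": -0.238,"az": 0.076},
    {"x": -0.146,"y": -0.127,"z": 0.005,"ax": 0.058,"ay": -0.357,"az": 0.113},
    {"x": -0.183,"y": -0.159,"z": 0.01,"ax": 0.078,"ay": -0.476,"az": 0.151},
    {"x": -0.22,"y": -0.191,"z": 0.015,"ax": 0.097,"ay": -0.594,"az": 0.189},
    {"x": -0.256,"y": -0.223,"z": 0.02,"ax": 0.117,"ay": -0.713,"az": 0.227},
    {"x": -0.292,"y": -0.255,"z": 0.027,"ax": 0.136,"ay": -0.832,"az": 0.265},
  ],
)

```text
schema error: expected keys hand, x, y, z, ax, ay, az
```

Run:
```python
from h import *
P=tcp([.5005,.111,.242],-.05); s=read_state(); print(s["t"],s["q"].round(2),s["tool_pos"],s["force"],rel(P,s=s))
```

```text
0.15 [ 1.24  0.13  1.49  0.    1.52 -0.09] [0.14764937 0.58137473 0.40392372] [-0.30392271  0.08802186  0.5334712 ] (array([-0.2924, -0.2548,  0.0269]), array([ 0.1557, -0.951 ,  0.3023]))
```

Call:
carry_out(
  targets=[
    {"hand": 100,"x": -0.04,"y": -0.035,"z": 0.0,"ax": 0.0,"ay": 0,"az": 0},
    {"hand": 100,"x": -0.073,"y": -0.064,"z": 0.0,"ax": 0.019,"ay": -0.119,"az": 0.038},
    {"hand": 100,"x": -0.11,"y": -0.096,"z": 0.0,"ax": 0.039,"ay": -0.238,"az": 0.076},
    {"hand": 100,"x": -0.146,"y": -0.127,"z": 0.005,"ax": 0.058,"ay": -0.357,"az": 0.113},
    {"hand": 100,"x": -0.183,"y": -0.159,"z": 0.01,"ax": 0.078,"ay": -0.476,"az": 0.151},
    {"hand": 100,"x": -0.22,"y": -0.191,"z": 0.015,"ax": 0.097,"ay": -0.594,"az": 0.189},
    {"hand": 100,"x": -0.256,"y": -0.223,"z": 0.02,"ax": 0.117,"ay": -0.713,"az": 0.227},
    {"hand": 100,"x": -0.292,"y": -0.255,"z": 0.027,"ax": 0.136,"ay": -0.832,"az": 0.265},
  ],
)

```text
t: 1.15
tool_pos: [0.3685, 0.2613, 0.3777]
orientation: [0.608, 2.234, -0.293]
force: [-0.4, 0.5, -0.8]
opening: 0.0929
gripper_force: 0.0
```

Run:
```python
from h import *
P=tcp([.5005,.111,.242],-.05); s=read_state(); print(s["t"],s["q"].round(2),s["tool_pos"],s["force"],rel(P,s=s))
```

```text
1.15 [ 0.81 -0.33  2.08 -0.86  1.3  -0.01] [0.36849561 0.26125907 0.37773293] [-0.42024331  0.50238604 -0.75498446] (array([ 0.0008,  0.0009, -0.0003]), array([ 0.0203, -0.1156,  0.0352]))
```

Reachable. I'll finish the rotation and check where the fingertip sits relative to the ring.

Call:
carry_out(
  targets=[
    {"hand": 100,"x": 0.001,"y": 0.001,"z": 0,"ax": 0.02,"ay": -0.116,"az": 0.035},
    {"hand": 100,"x": 0.001,"y": 0.001,"z": 0,"ax": 0.02,"ay": -0.116,"az": 0.035},
  ],
)

```text
t: 1.4
tool_pos: [0.3676, 0.2634, 0.3758]
orientation: [0.623, 2.115, -0.327]
force: [-0.4, 0.2, -0.6]
opening: 0.0928
gripper_force: 0.0
```

Run:
```python
from h import *
P=tcp([.5005,.111,.242],-.05); s=read_state(); print(s["t"],s["q"].round(2),s["tool_pos"],s["force"],rel(P,s=s))
out=[]
R=Rotation.from_rotvec(s["orientation"])
tips=s["tool_pos"]+R.apply([[0,-.055,.186],[0,.055,.186]]); print(tips)
wp=camera_params("wrist"); im,W=cloud("wrist"); sc,_=read_camera("scene"); S=camera_params("scene")
print("ring in wrist px",proj(wp,[[.5005,.111,.24]]), "tips scene",proj(S,tips),"wrist",proj(wp,tips))
c=cv2.resize(sc[150:250,230:350],(480,400),interpolation=cv2.INTER_CUBIC)
cv2.imwrite("pics/a1.png",np.hstack([c,cv2.resize(im,(320,240)).copy() if 0 else cv2.copyMakeBorder(cv2.resize(im,(320,240)),0,160,0,0,cv2.BORDER_CONSTANT)])); cv2.imwrite("pics/w1.png",im); np.save("w1.npy",W)
```

```text
1.4 [ 0.85 -0.29  2.09 -0.99  1.33  0.11] [0.36756542 0.26336673 0.37576001] [-0.42682309  0.17538521 -0.60421788] (array([-0.002 , -0.0004,  0.    ]), array([-0.0011, -0.0042,  0.0034]))
[[0.46495318 0.13429719 0.26862608]
 [0.52476392 0.22661475 0.26824756]]
ring in wrist px [[173.81016305 211.75421517]] tips scene [[298.72635354 176.42138187]
 [315.0838485  198.17373481]] wrist [[150.61038564 239.16144893]
 [362.09021057 239.25271182]]
```

View pics/a1.png

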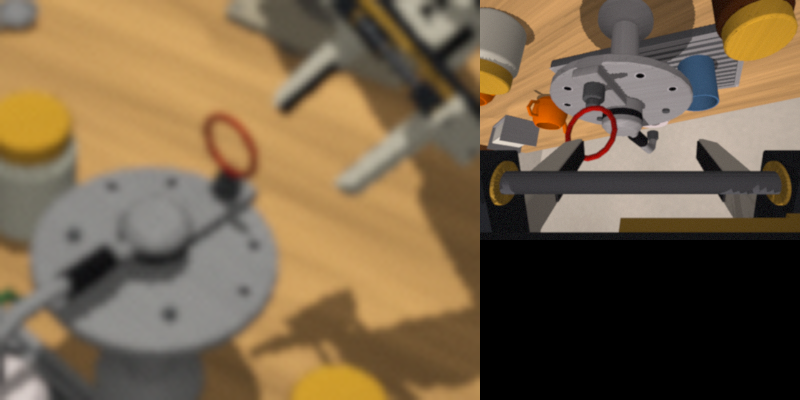

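The wrist view (upside down) shows the ring centred at about (178,211) px, where (174,212) was predicted. In the scene crop the -y fingertip at (283,103) points at the ring at (230,146). I'll refine the ring's position from this close view.

Run:
```python
from h import *
im=cv2.imread("pics/w1.png").astype(int);W=np.load("w1.npy");wp=camera_params("wrist")
b,g,r=[im[...,i] for i in range(3)]; m=(r>90)&(r-g>60)&(r-b>60)&(abs(g-b)<35); m[:, :120]=0;m[:,240:]=0
v,u=np.nonzero(m); el=cv2.fitEllipse(np.stack([u,v],1).astype(np.float32)); print(m.sum(),el,u.min(),u.max(),v.min(),v.max())
P=W[m];P=P[~np.isnan(P[:,0])];print(np.median(P,0),np.percentile(P,[3,97],axis=0))
# fit ring centre (x,y,z) by projecting model circle, radius 28, yaw -0.266
from scipy.optimize import least_squares
from scipy.spatial import cKDTree
a=np.linspace(0,2*np.pi,180)
px=np.stack([u,v],1).astype(float)
def model(c,yaw=-.266): return proj(wp,np.array(c)+.028*(np.cos(a)[:,None]*[-np.sin(yaw),np.cos(yaw),0]+np.sin(a)[:,None]*[0,0,1]))
f=lambda c:cKDTree(model(c)).query(px)[0]
o=least_squares(f,[.5,.111,.24],diff_step=1e-4);print(o.x,np.sqrt((o.fun**2).mean()))
```

```text
1577 ((177.0284881591797, 211.99850463867188), (74.37136840820312, 82.99935913085938), 31.24698829650879) 120 218 167 257
[0.50046519 0.1235132  0.23469598] [[0.49019963 0.08804423 0.21262351]
 [0.50650789 0.14248548 0.26918439]]
[0.50004165 0.11458015 0.24084707] 3.2601597018467032
```

Run:
```python
from h import *
for i in(-.05,-.01,.022): print(rel(tcp([.5003,.1125,.242],i)))
```

```text
(array([-0.0008,  0.0001,  0.0001]), array([ 0.001 , -0.0063,  0.0029]))
(array([-0.001 ,  0.0001,  0.0401]), array([ 0.001 , -0.0063,  0.0029]))
(array([-0.0012,  0.    ,  0.0721]), array([ 0.001 , -0.0063,  0.0029]))
```

Call:
carry_out(
  targets=[
    {"hand": 100,"x": -0.001,"y": 0,"z": 0.018,"ax": 0.001,"ay": -0.006,"az": 0.003},
    {"hand": 100,"x": -0.001,"y": 0,"z": 0.032,"ax": 0.001,"ay": -0.006,"az": 0.003},
    {"hand": 100,"x": -0.001,"y": 0,"z": 0.042,"ax": 0.001,"ay": -0.006,"az": 0.003},
    {"hand": 100,"x": -0.001,"y": 0,"z": 0.05,"ax": 0.001,"ay": -0.006,"az": 0.003},
    {"hand": 100,"x": -0.001,"y": 0,"z": 0.058,"ax": 0.001,"ay": -0.006,"az": 0.003},
    {"hand": 100,"x": -0.001,"y": 0,"z": 0.065,"ax": 0.001,"ay": -0.006,"az": 0.003},
    {"hand": 100,"x": -0.001,"y": 0,"z": 0.072,"ax": 0.001,"ay": -0.006,"az": 0.003},
    {"hand": 100,"x": -0.001,"y": 0,"z": 0.072,"ax": 0.001,"ay": -0.006,"az": 0.003},
  ],
)

```text
t: 2.5
tool_pos: [0.4179, 0.231, 0.3359]
orientation: [0.627, 2.107, -0.327]
force: [-0.3, 0.4, -0.0]
opening: 0.093
gripper_force: 0.0
```

Run:
```python
from h import *
s=read_state(); print(s["t"],s["tool_pos"],s["force"])
R=Rotation.from_rotvec(s["orientation"]); print(s["tool_pos"]+R.apply([0,-.055,.186]), R.inv().apply([[1,0,0],[0,1,0],[0,0,1]]).round(4))
im,W=cloud("wrist"); sc,_=read_camera("scene")
c=cv2.resize(sc[150:250,230:350],(480,400),interpolation=cv2.INTER_CUBIC)
w=cv2.resize(im[120:300,80:280],(310,279))
cv2.imwrite("pics/a2.png",np.hstack([c,cv2.copyMakeBorder(w,0,121,0,0,cv2.BORDER_CONSTANT)]))
```

```text
2.5 [0.41785411 0.23101762 0.33588757] [-0.278741    0.38047346 -0.04112806]
[0.51564441 0.10159404 0.22955041] [[-4.785e-01  5.465e-01  6.873e-01]
 [ 3.126e-01  8.375e-01 -4.482e-01]
 [-8.205e-01  4.000e-04 -5.716e-01]]
```

View pics/a2.png

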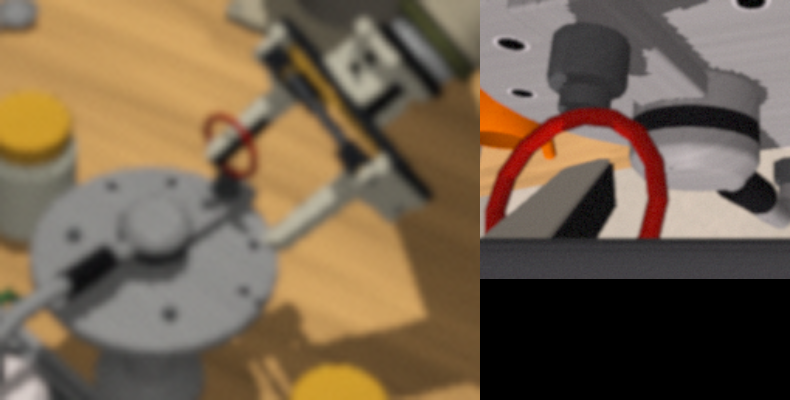

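The fingertip is through the ring in both views (scene crop tip at about (215,150)) with no contact force. Next I lift straight up: world z = (-0.82, 0, -0.572) in the tool frame.

Call:
carry_out(
  targets=[
    {"hand": 100,"x": -0.0041,"y": 0,"z": -0.0029,"ax": 0,"ay": 0,"az": 0},
    {"hand": 100,"x": -0.0082,"y": 0,"z": -0.0057,"ax": 0,"ay": 0,"az": 0},
    {"hand": 100,"x": -0.0082,"y": 0,"z": -0.0057,"ax": 0,"ay": 0,"az": 0},
  ],
)

```text
t: 2.98
tool_pos: [0.4174, 0.2313, 0.3458]
orientation: [0.627, 2.108, -0.325]
force: [-0.9, 0.5, -8.0]
opening: 0.093
gripper_force: 2.7
```

Call:
carry_out(
  targets=[
    {"hand": 100,"x": -0.0016,"y": 0,"z": -0.0011,"ax": 0,"ay": 0,"az": 0},
    {"hand": 100,"x": -0.0016,"y": 0,"z": -0.0011,"ax": 0,"ay": 0,"az": 0},
  ],
)

```text
t: 3.22
tool_pos: [0.4174, 0.2313, 0.3476]
orientation: [0.627, 2.108, -0.326]
force: [-1.5, 0.9, -7.2]
opening: 0.093
gripper_force: 3.5
```

Call:
carry_out(
  targets=[
    {"hand": 100,"x": -0.0016,"y": 0,"z": -0.0011,"ax": 0,"ay": 0,"az": 0},
    {"hand": 100,"x": -0.0016,"y": 0,"z": -0.0011,"ax": 0,"ay": 0,"az": 0},
  ],
)

```text
t: 3.48
tool_pos: [0.4176, 0.2313, 0.3499]
orientation: [0.627, 2.107, -0.326]
force: [-3.8, 0.5, -7.3]
opening: 0.0927
gripper_force: 4.1
```

```bash
cat >> h.py <<'E'
def ringz(im,wp,sh=(0,0,0),yaw=-.266,c=(.5003,.1125),w=1):
    b,g,r=[im[...,i].astype(int) for i in range(3)]; m=(r>80)&(r-g>55)&(r-b>55)&(abs(g-b)<35); m=m.astype(np.uint8)
    n,l,st,_=cv2.connectedComponentsWithStats(m); k=1+np.argmax(st[1:,4]); v,u=np.nonzero(l==k)
    n_=np.array([np.cos(yaw),np.sin(yaw),0]); o=np.array(wp["position"])+sh
    d=Rotation.from_rotvec(wp["rotation"]).apply(np.stack([(u-wp["cx"])/wp["fx"],-(v-wp["cy"])/wp["fy"],-np.ones(len(u))],1))
    t=((np.array([*c,.24])-o)@n_)/(d@n_); P=o+d*t[:,None]
    return len(u),np.percentile(P[:,2],[1,5]).round(4),((P-[*c,0])@[-n_[1],n_[0],0]).min().round(4),((P-[*c,0])@[-n_[1],n_[0],0]).max().round(4)
E
python3 - <<'E'
from h import *
s=read_state(); wp=camera_params("wrist"); im,_=read_camera("wrist"); print(s["force"],s["tool_pos"])
print("now",ringz(im,wp))
a=cv2.imread("pics/a2.png")[:279,480:]; old=np.zeros_like(im); old[120:300,80:280]=cv2.resize(a,(200,180))
print("home",ringz(old,wp,np.array([.41785,.23102,.33589])-s["tool_pos"]))
w1=cv2.imread("pics/w1.png")
cv2.imwrite("pics/w3.png",im)
E
```

```text
[-3.8400644   0.48438159 -7.32666505] [0.41757591 0.23127323 0.34994941]
now (2803, array([0.2143, 0.216 ]), np.float64(-0.0312), np.float64(0.0315))
home (2424, array([0.2099, 0.2114]), np.float64(-0.031), np.float64(0.0317))
```

The pin is up about 4.5 mm, so another 8 mm.

Call:
carry_out(
  targets=[
    {"hand": 100,"x": -0.0016,"y": 0,"z": -0.0011,"ax": 0,"ay": 0,"az": 0},
    {"hand": 100,"x": -0.0033,"y": 0,"z": -0.0023,"ax": 0,"ay": 0,"az": 0},
    {"hand": 100,"x": -0.0049,"y": 0,"z": -0.0034,"ax": 0,"ay": 0,"az": 0},
    {"hand": 100,"x": -0.0066,"y": 0,"z": -0.0046,"ax": 0,"ay": 0,"az": 0},
    {"hand": 100,"x": -0.0066,"y": 0,"z": -0.0046,"ax": 0,"ay": 0,"az": 0},
    {"hand": 100,"x": -0.0066,"y": 0,"z": -0.0046,"ax": 0,"ay": 0,"az": 0},
  ],
)

```text
t: 4.28
tool_pos: [0.4176, 0.2312, 0.358]
orientation: [0.627, 2.107, -0.326]
force: [-5.0, 0.8, -9.5]
opening: 0.0929
gripper_force: 5.2
```

Run:
```python
from h import *
s=read_state(); wp=camera_params("wrist"); im,_=read_camera("wrist"); print(s["t"],s["force"],s["tool_pos"])
print("now",ringz(im,wp))
R=Rotation.from_rotvec(s["orientation"])
# arc plan: ring about post
post=np.array([.5830,.0895]); a0=np.pi-.266
for k in (.05,.1,.15,.2,.25,.3,.35,.4,.45,.5,.55,.6,.628,.64):
    d=.085*np.array([np.cos(a0-k)-np.cos(a0),np.sin(a0-k)-np.sin(a0)]); print(k,R.inv().apply([*d,0]).round(4))
```

```text
4.275 [-4.97531762  0.84348209 -9.49464005] [0.41764943 0.23124258 0.35801726]
now (2799, array([0.2222, 0.2239]), np.float64(-0.0312), np.float64(0.0317))
0.05 [ 0.0007  0.0041 -0.001 ]
0.1 [ 0.0013  0.0082 -0.0018]
0.15 [ 0.0017  0.0124 -0.0024]
0.2 [ 0.0021  0.0166 -0.0029]
0.25 [ 0.0023  0.0208 -0.0032]
0.3 [ 0.0024  0.0251 -0.0033]
0.35 [ 0.0023  0.0293 -0.0033]
0.4 [ 0.0022  0.0336 -0.0031]
0.45 [ 0.0019  0.0378 -0.0027]
0.5 [ 0.0015  0.042  -0.0021]
0.55 [ 0.001   0.0461 -0.0014]
0.6 [ 0.0004  0.0502 -0.0005]
0.628 [-0.      0.0525  0.0001]
0.64 [-0.0002  0.0535  0.0004]
```

The pin is up about 12.4 mm and the load of 9.5 N fits the spring. Now I swing the ring to +y along the arc.

Call:
carry_out(
  targets=[
    {"hand": 100,"x": 0.0003,"y": 0.002,"z": -0.0005,"ax": 0,"ay": 0,"az": 0},
    {"hand": 100,"x": 0.0007,"y": 0.0041,"z": -0.001,"ax": 0,"ay": 0,"az": 0},
    {"hand": 100,"x": 0.0013,"y": 0.0082,"z": -0.0018,"ax": 0,"ay": 0,"az": 0},
    {"hand": 100,"x": 0.0017,"y": 0.0124,"z": -0.0024,"ax": 0,"ay": 0,"az": 0},
    {"hand": 100,"x": 0.0021,"y": 0.0166,"z": -0.0029,"ax": 0,"ay": 0,"az": 0},
    {"hand": 100,"x": 0.0023,"y": 0.0208,"z": -0.0032,"ax": 0,"ay": 0,"az": 0},
    {"hand": 100,"x": 0.0024,"y": 0.0251,"z": -0.0033,"ax": 0,"ay": 0,"az": 0},
    {"hand": 100,"x": 0.0024,"y": 0.0251,"z": -0.0033,"ax": 0,"ay": 0,"az": 0},
  ],
)

```text
t: 5.32
tool_pos: [0.4281, 0.2552, 0.3581]
orientation: [0.626, 2.107, -0.325]
force: [-4.0, 3.0, -9.3]
opening: 0.0934
gripper_force: 5.3
```

Run:
```python
from h import *
s=read_state(); wp=camera_params("wrist"); im,_=read_camera("wrist"); print(s["t"],s["force"],s["tool_pos"])
for k in (.2,.25,.3): print(k,ringz(im,wp,yaw=-.266-k,c=(.583-.085*np.cos(-.266-k),.0895-.085*np.sin(-.266-k))))
sc,_=read_camera("scene"); c=cv2.resize(sc[150:250,230:350],(480,400),interpolation=cv2.INTER_CUBIC)
cv2.imwrite("pics/a3.png",np.hstack([c,cv2.copyMakeBorder(cv2.resize(im[120:300,80:280],(310,279)),0,121,0,0,cv2.BORDER_CONSTANT)]))
```

```text
5.325 [-3.97906919  3.02252482 -9.33377495] [0.42808624 0.25518673 0.35812599]
0.2 (3042, array([0.2215, 0.2231]), np.float64(-0.0239), np.float64(0.0412))
0.25 (3042, array([0.2213, 0.223 ]), np.float64(-0.0273), np.float64(0.0364))
0.3 (3042, array([0.2212, 0.2229]), np.float64(-0.0307), np.float64(0.0319))
```

View pics/a3.png

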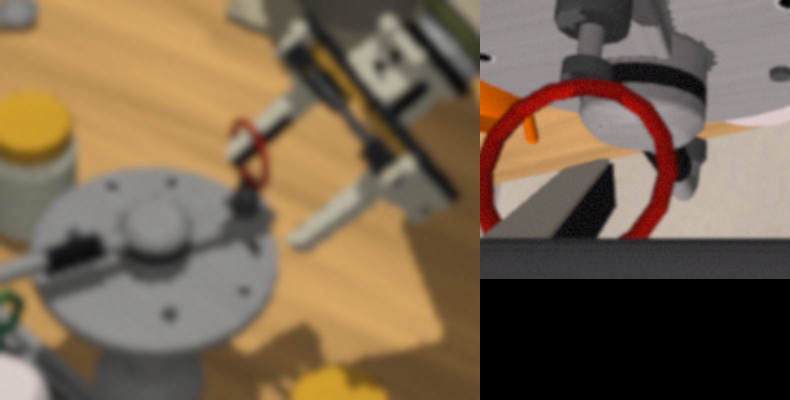

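It follows: the tap is at about -0.30 with the ring still lifted. The tap arm and ring are clear in both views, so I continue the arc to about 0.62.

Call:
carry_out(
  targets=[
    {"hand": 100,"x": -0.0001,"y": 0.0042,"z": 0,"ax": 0,"ay": 0,"az": 0},
    {"hand": 100,"x": -0.0002,"y": 0.0085,"z": 0.0002,"ax": 0,"ay": 0,"az": 0},
    {"hand": 100,"x": -0.0005,"y": 0.0127,"z": 0.0006,"ax": 0,"ay": 0,"az": 0},
    {"hand": 100,"x": -0.0009,"y": 0.0169,"z": 0.0012,"ax": 0,"ay": 0,"az": 0},
    {"hand": 100,"x": -0.0014,"y": 0.021,"z": 0.0019,"ax": 0,"ay": 0,"az": 0},
    {"hand": 100,"x": -0.002,"y": 0.0251,"z": 0.0028,"ax": 0,"ay": 0,"az": 0},
    {"hand": 100,"x": -0.0023,"y": 0.0269,"z": 0.0032,"ax": 0,"ay": 0,"az": 0},
    {"hand": 100,"x": -0.0023,"y": 0.0269,"z": 0.0032,"ax": 0,"ay": 0,"az": 0},
  ],
)

```text
t: 6.42
tool_pos: [0.4457, 0.2762, 0.3581]
orientation: [0.626, 2.108, -0.323]
force: [-8.9, 6.9, -9.1]
opening: 0.0927
gripper_force: 7.0
```

```bash
cat > m.py <<'E'
from h import *
s=read_state(); wp=camera_params("wrist"); im,_=read_camera("wrist"); print(s["t"],s["force"],s["tool_pos"])
for k in (.58,.6,.62,.64): print(k,ringz(im,wp,yaw=-.266-k,c=(.583-.085*np.cos(-.266-k),.0895-.085*np.sin(-.266-k))))
R=Rotation.from_rotvec(s["orientation"]); print(R.inv().apply([[np.sin(.9),np.cos(.9),0],[0,0,1]]).round(3))
E
python3 m.py
```

```text
6.425 [-8.9388873   6.88177017 -9.0676387 ] [0.44574013 0.27619422 0.35811161]
0.58 (3102, array([0.221 , 0.2225]), np.float64(-0.0283), np.float64(0.0338))
0.6 (3102, array([0.221 , 0.2225]), np.float64(-0.0299), np.float64(0.0321))
0.62 (3102, array([0.221 , 0.2225]), np.float64(-0.0314), np.float64(0.0305))
0.64 (3102, array([0.221 , 0.2225]), np.float64(-0.033), np.float64(0.0289))
[[-0.18   0.948  0.263]
 [-0.82   0.003 -0.573]]
```

Call:
carry_out(
  targets=[
    {"hand": 100,"x": -0.0003,"y": 0.0014,"z": 0.0,"ax": 0,"ay": 0,"az": 0},
    {"hand": 100,"x": 0.0013,"y": 0.0014,"z": 0.0011,"ax": 0,"ay": 0,"az": 0},
    {"hand": 100,"x": 0.003,"y": 0.0014,"z": 0.0022,"ax": 0,"ay": 0,"az": 0},
    {"hand": 100,"x": 0.0046,"y": 0.0014,"z": 0.0033,"ax": 0,"ay": 0,"az": 0},
    {"hand": 100,"x": 0.0046,"y": 0.0014,"z": 0.0033,"ax": 0,"ay": 0,"az": 0},
  ],
)

```text
t: 7.1
tool_pos: [0.4467, 0.2772, 0.3527]
orientation: [0.625, 2.107, -0.323]
force: [-6.6, 6.0, -8.4]
opening: 0.0931
gripper_force: 6.0
```

```bash
python3 m.py
```

```text
7.1 [-6.58814598  5.96488614 -8.42611069] [0.44669683 0.2772341  0.3527486 ]
0.58 (3130, array([0.2158, 0.2174]), np.float64(-0.0271), np.float64(0.0348))
0.6 (3130, array([0.2158, 0.2174]), np.float64(-0.0287), np.float64(0.0332))
0.62 (3130, array([0.2158, 0.2174]), np.float64(-0.0302), np.float64(0.0315))
0.64 (3130, array([0.2158, 0.2174]), np.float64(-0.0318), np.float64(0.0299))
[[-0.18   0.948  0.263]
 [-0.82   0.003 -0.572]]
```

The pin has dropped below 10 mm with the load still on the finger, so it is entering the hole. I keep letting it down.

Call:
carry_out(
  targets=[
    {"hand": 100,"x": 0.0016,"y": 0,"z": 0.0011,"ax": 0,"ay": 0,"az": 0},
    {"hand": 100,"x": 0.0033,"y": 0,"z": 0.0023,"ax": 0,"ay": 0,"az": 0},
    {"hand": 100,"x": 0.0049,"y": 0,"z": 0.0034,"ax": 0,"ay": 0,"az": 0},
    {"hand": 100,"x": 0.0066,"y": 0,"z": 0.0046,"ax": 0,"ay": 0,"az": 0},
    {"hand": 100,"x": 0.009,"y": 0,"z": 0.0063,"ax": 0,"ay": 0,"az": 0},
    {"hand": 100,"x": 0.009,"y": 0,"z": 0.0063,"ax": 0,"ay": 0,"az": 0},
  ],
)

```text
t: 7.9
tool_pos: [0.4476, 0.2767, 0.3435]
orientation: [0.625, 2.104, -0.323]
force: [0.6, 1.8, -1.0]
opening: 0.0928
gripper_force: 0.6
```

```bash
python3 m.py
python3 - <<'E'
from h import *
im,_=read_camera("wrist"); sc,_=read_camera("scene")
c=cv2.resize(sc[150:250,230:350],(480,400),interpolation=cv2.INTER_CUBIC)
cv2.imwrite("pics/a4.png",np.hstack([c,cv2.copyMakeBorder(cv2.resize(im[120:300,80:280],(310,279)),0,121,0,0,cv2.BORDER_CONSTANT)]))
E
```

```text
7.9 [ 0.57400362  1.81181338 -1.01548255] [0.44764876 0.27673425 0.34349753]
0.58 (3119, array([0.2096, 0.2111]), np.float64(-0.0271), np.float64(0.0347))
0.6 (3119, array([0.2096, 0.2111]), np.float64(-0.0287), np.float64(0.0331))
0.62 (3119, array([0.2096, 0.2111]), np.float64(-0.0302), np.float64(0.0315))
0.64 (3119, array([0.2096, 0.2111]), np.float64(-0.0318), np.float64(0.0299))
[[-0.178  0.948  0.263]
 [-0.822  0.003 -0.569]]
```

View pics/a4.png

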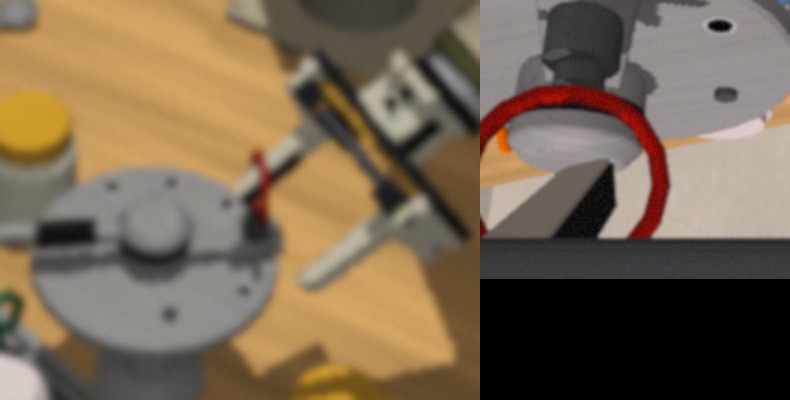

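The ring is back at its home height (0.2096 against 0.2099), so the pin is home. I lower 4 mm more to clear the wire and recheck.

Call:
carry_out(
  targets=[
    {"hand": 100,"x": 0.0016,"y": 0,"z": 0.0011,"ax": 0,"ay": 0,"az": 0},
    {"hand": 100,"x": 0.0033,"y": 0,"z": 0.0023,"ax": 0,"ay": 0,"az": 0},
    {"hand": 100,"x": 0.0033,"y": 0,"z": 0.0023,"ax": 0,"ay": 0,"az": 0},
  ],
)

```text
t: 8.43
tool_pos: [0.4468, 0.2759, 0.3372]
orientation: [0.626, 2.107, -0.327]
force: [0.5, -0.1, 0.5]
opening: 0.0928
gripper_force: 0.0
```

Run:
```python
from h import *
s=read_state();R=Rotation.from_rotvec(s["orientation"]);print(s["force"],s["tool_pos"])
k=.266+.628;C=np.array([.583-.085*np.cos(k),.0895+.085*np.sin(k),.24]);n=np.array([np.cos(k),-np.sin(k),0]);d=R.apply([0,0,1])
tip=s["tool_pos"]+R.apply([0,-.055,.186]);t=(C-tip)@n/(d@n);p=tip+t*d-C;print("ins",-t,"lateral",p@[np.sin(k),np.cos(k),0],"dz",p[2])
```

```text
[ 0.53938311 -0.07951773  0.47589688] [0.44681929 0.27592232 0.33722992]
ins 0.021208910508909645 lateral 0.0004178973406699272 dz 0.0030387799834598883
```

Free and centred in the ring. I withdraw straight back along the finger.

Call:
carry_out(
  targets=[
    {"hand": 100,"x": 0,"y": 0,"z": -0.008,"ax": 0,"ay": 0,"az": 0},
    {"hand": 100,"x": 0,"y": 0,"z": -0.018,"ax": 0,"ay": 0,"az": 0},
    {"hand": 100,"x": 0,"y": 0,"z": -0.03,"ax": 0,"ay": 0,"az": 0},
    {"hand": 100,"x": 0,"y": 0,"z": -0.05,"ax": 0,"ay": 0,"az": 0},
    {"hand": 100,"x": 0,"y": 0,"z": -0.075,"ax": 0,"ay": 0,"az": 0},
    {"hand": 100,"x": 0,"y": 0,"z": -0.1,"ax": 0,"ay": 0,"az": 0},
    {"hand": 100,"x": 0,"y": 0,"z": -0.1,"ax": 0,"ay": 0,"az": 0},
    {"hand": 100,"x": 0,"y": 0,"z": -0.1,"ax": 0,"ay": 0,"az": 0},
  ],
)

```text
t: 9.43
tool_pos: [0.378, 0.3209, 0.3946]
orientation: [0.626, 2.107, -0.325]
force: [-0.6, 0.4, -0.1]
opening: 0.0927
gripper_force: 0.0
```

Run:
```python
from h import *
s=read_state();print(s["force"],s["tool_pos"],s["t"])
im,W=cloud("top"); sc,_=read_camera("scene")
cv2.imwrite("pics/a5.png",np.hstack([cv2.resize(im[90:220,180:320],(420,390)),cv2.resize(sc[160:290,170:300],(380,390))[:, :380]]))
```

```text
[-0.58593879  0.37965341 -0.10056385] [0.37797664 0.32090979 0.39459465] 9.425
```

View pics/a5.png

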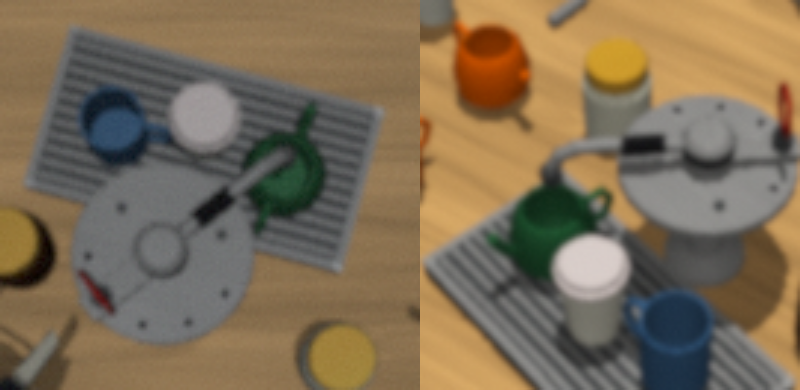

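The spout end at (287,157) in the left crop stands over the green teapot's mouth. The ring is down, the cup and mug stand where they were, and the gripper is clear. Handing in.

```bash
python3 -c "
from plant import robot
print(robot.close_job())"
```

```text
the job is handed in; nothing more can be done
None
```

I swung the tap one hole to stand over the green teapot, saw the pin back at its home height, withdrew the gripper clear of everything and handed the job in at about 9.5 s; no verdict came back.

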